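Swing in the lid lever and hold a shielded dish box open

TASK

Raise the heavy steel lid of the shielded dish box with its lever: first push the lever's handle sideways until the lever meets its stop post and its short end is in under the lid's lip, then press the handle down as far as it goes. Finish while still holding the handle down with the fingertips, so that the lid stays open and a colleague can reach the dish. Only push and press the lever, without gripping or forcing it, do not touch the lid itself, and leave the dropper bottle, the marker and the two tape rolls where they are.

Things in the scene. Friction and masses are not known exactly. Their poses are not given: they have to be found in the camera images.
- lifter: fixed lid lifter on an aluminium base plate (270 x 130 x 6 mm): swivel post and grey box. Origin on the work surface, under the vertical swivel axis; x axis from there towards the box, z up. Plate: x -52 to 218, y +-65 mm. Box: x 94 to 212, y +-58 mm, up to z 72 mm with the lid shut.
- stop (a point): top of the thin stop post of the lever (10 mm thick, 86 mm high) on the lifter's base plate, at the lifter's x -44, y +16.5 mm.
- swivel (a joint): turn of the lever about the vertical swivel axis, rad, 0 to 0.8, counter-clockwise from above; light friction (about 0.5 N at the handle), stays where left. 0 (hard stop) = long arm along the lifter's -x against the stop post, short end under the lip. Starts 0.3 to 0.6: the handle is then on the lifter's -y side and must be pushed towards +y.
- lever (a joint): tilt of the lever, rad. 0 = rest, held by a return spring: long arm rises 0.25 rad towards the handle, short end low. Grows as the handle is pressed; 0.52 = hard stop, long arm sloping down 0.27 rad. Needs 1 to 2 N at the handle until the short end meets the lip (about 0.04 rad), then 2 to 6 N.
- pivot (a point): the lever's level pivot, on the swivel axis 66 mm above the work surface. The lever is a straight steel bar through it, 22 mm wide, 10 mm thick: a short end of 80 mm with a 14 mm roller towards the box, a long arm of 214 mm the other way, its last 64 mm the handle: a flat paddle 40 mm wide, 12 mm thick, with a ribbed rubber top.
- handle (a point): middle of the handle's rubber top face, the point to press: 182 mm along the bar from the pivot and 7 mm above the bar's mid-plane. At rest about 118 mm above the work surface, fully pressed about 24 mm.
- lid (a joint): opening of the heavy lid (about 1.4 kg) about its hinge along the box's far side, rad, 0 = shut. Only the lever holds it up; with the lever fully pressed it is about 0.28 open.
- lip (a point): on the lid, a plain steel plate 116 x 114 x 16 mm: the middle of the free edge, underside, of its lip, which is 60 mm wide, 8 mm thick and juts out 32 mm over the box's front towards the lever, 56 mm above the work surface when shut.
- dropper_bottle: amber dropper bottle, 48 mm thick, 85 mm high, upright; origin at the centre of its underside. Leave it alone.
- marker: marker pen lying down, 14 x 130 x 16 mm; origin under its centre, long along its y axis. Leave it alone.
- small_tape: white roll of label tape lying flat, 60 mm across, 12 mm high; origin at the centre of its underside. Leave it alone.
- large_tape: larger roll of label tape lying flat, 68 mm across, 18 mm high; origin at the centre of its underside. Leave it alone.

How it is judged:
By the outcome, as a careful person would: the job done as asked, in the order asked, and still so for the second after the job is handed in, while the arm keeps its last pose, push and grip.
It also fails if it takes over 43 s, if anything falls off the work surface, if the arm or the gripper's body presses on something with over 40 N, if the wrist force passes 120 N, or if a joint passes its speed limit or range.

ROBOT

A 7-joint arm with a two-finger parallel gripper is mounted at the origin on a cart in front of the work surface, level with it; the furniture and walls round the work are solid. World frame = base frame: x ahead of the robot, y to its left, z up, the work surface at z = 0. Lengths are in m, angles in rad, forces in N, time in s.
With the tool pointing down it reaches from about 0.4 to 0.85 m from the base axis. Payload 6.9 kg.
Tool frame: the origin (TCP) lies on the centre line of the jaws, within the pads' length; the fingertips stand 17 mm ahead of it and the grasp point (between the pads) lies 2 mm behind it (finger_overhang is the distance from the TCP to the fingertips, in m); z points along the fingers, y is the line along which they close (so a half turn about z gives the same grasp; the last joint's range is limited). The gripper opens to 85 mm and grips with 20 to 120 N. Pads are 22 mm wide; open, the fingers measure 114 mm over their backs; the gripper's body (76 mm by 85 mm) begins 54 mm behind the grasp point. The pads swing forward as they close: fully open they stand 13 mm farther back than shut.
Start: joints at [1.353, 0.507, -0.238, 1.5, 0.126, 1.149, -0.155], TCP at [0.198, -0.593, 0.248] pointing down, gripper open.
Joint ranges: [-3.08, 3.08], [-0.24, 2.05], [-1.43, 1.35], [0, 2.5], [-1.52, 4.66], [0.17, 1.96], [-2.89, 2.89]. Speed limits (rad/s): [2.39, 2.39, 3.14, 3.14, 3.14, 3.14, 3.14].

INTERFACE

Orientations are given as [roll, pitch, yaw] about the fixed x, y, z axes, in that order (R = Rz(yaw) Ry(pitch) Rx(roll)).
In Python, from workcell import sense, grab_frame, camera_info, finish_job, finger_overhang gives the robot as it stands.
- The arm moves only by the tool carry_out, never from a script. Its argument "deltas" is a list of rows, each an object with "linear": the shift along the tool's x, y, z each as a share of 150 mm, from -1 to 1, a list of three; "twist": the turn, a rotation vector about the tool's x, y, z each as a share of 120 degrees, from -1 to 1, a list of three. A call has exactly 10 rows; each row is the pose to reach, as a shift and turn from the pose commanded when the call began, along the tool's axes at that moment; what a row does not reach only later rows make up. A row lasts 1/12 s, in which the tool goes at most 41.7 mm and 7.16 degrees, less where a joint would pass 70% of its speed; a pose out of reach is approached as far as the arm can. A call with a number of a shift or a turn outside -1 to 1 is refused whole. A call with a gripper value outside its range is refused whole. "fingers" is the closure, from -1 (fully open) to 1 (shut), so that 0 is half open, set as the call begins (left out, the last holds). The fingers move at their own pace and stop on an object; "force" is the grip in N (left out, the last holds). Time passes only in rows, so rows that repeat a pose let the fingers close, or fill a call up. It gives the time, the measured TCP pose, the force, the opening and the grip force at its end, in the units of the state.
- sense(): the state, without advancing time (a new reading comes with each control period).
- grab_frame(name): name is "side" or "top"; returns (picture, depth): 400x640x3 uint8, red, green, blue; 400x640 float32, m along the optical axis (not along the pixel's ray), 0 where there is no reading.
- camera_info(name): a dict with "camera_matrix" (3x3 intrinsics, pixels), "world_from_camera" (4x4, takes a point from camera to world coordinates). Camera axes: x right, y down, z forward; pixel columns grow to the right and rows downward; lengths in m; the calibration is good to about 2 mm. A picture is of the moment at which its call begins. camera_info takes no time and is no camera call.
- finish_job(): hands the job in; it is judged then, once.
The state is a dict: "clock": time; "q": joint angles; "qvel": joint speeds; "joint_efforts": joint torques, N m; "tool_pos": TCP position; "eef_rot": TCP orientation; "force": force on the tool from outside, world axes, zero at the start; "torque": the same for the moment, N m; "finger_gap": finger opening in m; "finger_force": force on a finger pad.
Only numpy, scipy, OpenCV 4.12 (cv2) and the standard library are available. Lean on these libraries where they do the work, as an engineer would, in place of code of your own. Each camera call takes 0.05 s, during which the arm holds its last target. There are 200 camera calls.

## Working session

There is one attempt and no reset: what is moved stays moved. The work goes in short steps, Python scripts to look and compute and a tool call to move; the robot and the scene stay as the last step left them, time stands still between calls to the robot, and variables do not carry over. Pictures are saved under pics/ and viewed, at most 10 in all, crops included, and the job is handed in when it is done.

Besides the shell and the picture viewer there is one more tool, called after "Emit:" in YAML: its name, and indented under it one key for each argument. carry_out: Moves the arm, as the interface text tells. Shift numbers are shares of 150 mm and turn numbers shares of 120 degrees, none past 1 either way. Its arguments: {"type":"object","properties":{"deltas":{"type":"array","items":{"type":"object","properties":{"linear":{"type":"array","items":{"type":"number","minimum":-1,"maximum":1}},"twist":{"type":"array","items":{"type":"number","minimum":-1,"maximum":1}}}}},"fingers":{"type":"number"},"force":{"type":"number"}},"required":["deltas"]}

```bash
mkdir -p pics
python3 - <<'E'
from workcell import *
import cv2,numpy as np
np.set_printoptions(precision=3,suppress=True)
for n in("top","side"):
    p,d=grab_frame(n);np.savez(f"{n}0.npz",p=p,d=d);cv2.imwrite(f"pics/{n}0.png",p[:,:,::-1]);c=camera_info(n);print(c["camera_matrix"],c["world_from_camera"])
print(sense(),finger_overhang)
E
```

```text
[[384.859   0.    318.711]
 [  0.    384.859 202.855]
 [  0.      0.      1.   ]] [[-0.007 -0.995  0.098  0.42 ]
 [-1.     0.004 -0.029  0.031]
 [ 0.028 -0.099 -0.995  0.934]
 [ 0.     0.     0.     1.   ]]
[[393.444   0.    315.583]
 [  0.    393.444 194.433]
 [  0.      0.      1.   ]] [[-0.923 -0.245  0.296  0.215]
 [-0.384  0.59  -0.71   0.687]
 [-0.001 -0.77  -0.638  0.697]
 [ 0.     0.     0.     1.   ]]
{'clock': 0.1, 'q': array([ 1.353,  0.508, -0.238,  1.501,  0.126,  1.149, -0.155]), 'qvel': array([-0.001, -0.002, -0.   , -0.004, -0.001,  0.001, -0.001]), 'joint_efforts': array([ -0.004, -62.183,  -2.194, -25.021,   0.013,   0.008,   0.   ]), 'tool_pos': array([ 0.198, -0.592,  0.248]), 'eef_rot': array([-3.14 ,  0.   ,  0.323]), 'force': array([ 0.86 , -0.106, -0.309]), 'torque': array([-0.02 ,  0.017, -0.006]), 'finger_force': 0.0, 'finger_gap': 0.08546050580183964} 0.017
```

View pics/top0.png

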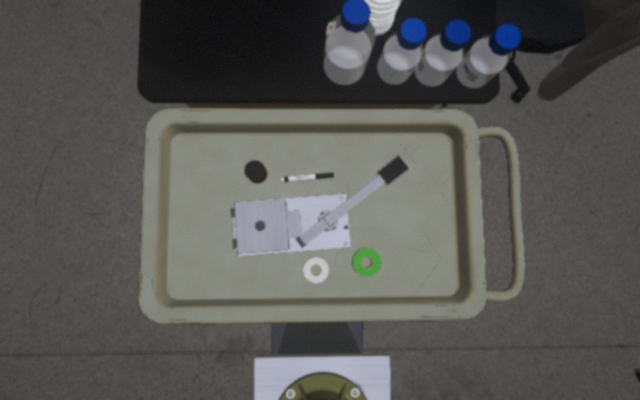

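View pics/side0.png

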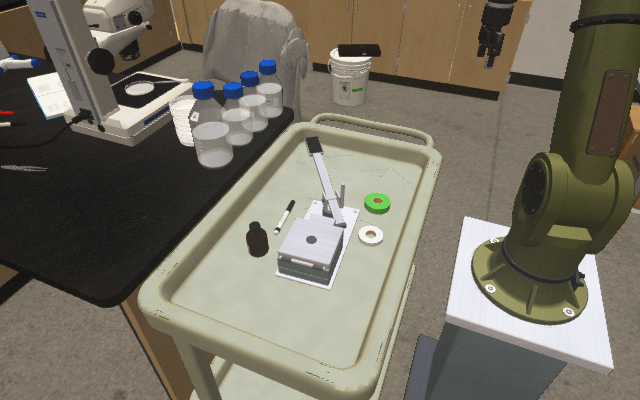

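The top view shows the box at about (260,225), the swivel post at about (328,220), the black handle at (393,170) and the stop post near (346,228). The handle is on the world +x side, so it has to be pushed towards the robot.

```bash
cat > h.py <<'E'
from workcell import *
import cv2,numpy as np
np.set_printoptions(precision=4,suppress=True)
def cloud(d,n):
    c=camera_info(n);K=c["camera_matrix"];T=np.array(c["world_from_camera"])
    v,u=np.indices(d.shape);r=np.stack([(u-K[0][2])/K[0][0],(v-K[1][2])/K[1][1],np.ones(d.shape)],-1)*d[...,None]
    return r@T[:3,:3].T+T[:3,3]
def ray(u,v,z,n="top"):
    c=camera_info(n);K=np.array(c["camera_matrix"]);T=np.array(c["world_from_camera"])
    r=T[:3,:3]@np.linalg.solve(K,[u,v,1]);return T[:3,3]+r*(z-T[2,3])/r[2]
E
python3 - <<'E'
from h import *
f=np.load("top0.npz");p,d=f["p"],f["d"];P=cloud(d,"top");X,Y,Z=P[...,0],P[...,1],P[...,2]
v,u=np.indices(d.shape)
roi=(u>225)&(u<425)&(v>145)&(v<290)
print("floor z",np.median(Z[roi]))
# box top
def rect(m,name):
    m=cv2.morphologyEx(m.astype(np.uint8),cv2.MORPH_OPEN,np.ones((3,3)))
    n,l,s,c=cv2.connectedComponentsWithStats(m);i=1+s[1:,4].argmax();q=P[l==i]
    print(name,s[i],q.mean(0),cv2.minAreaRect(q[:,:2].astype(np.float32)*1000))
rect(roi&(Z>.06)&(Z<.085)&(u<300)&(u>225),"boxtop")
g=p.max(-1)
rect(roi&(g<60)&(Z>.08),"handle")
rect(roi&(Z>.02)&(u>295),"lever")
rect(roi&(g>150)&(Z<.02)&(u>285)&(u<355),"plate")
c=cv2.resize(p[145:290,220:420],None,fx=4,fy=4,interpolation=cv2.INTER_CUBIC);cv2.imwrite("pics/crop.png",c[:,:,::-1])
E
```

```text
floor z 0.0013998941737925485
boxtop [ 231  198   69   55 3136] [0.4559 0.1303 0.0706] ((456.7450256347656, 124.80523681640625), (116.13737487792969, 153.28378295898438), 4.243658542633057)
handle [380 158  26  24 345] [ 0.5718 -0.1536  0.1183] ((571.3278198242188, -153.0486297607422), (31.85945701599121, 50.88860321044922), 36.9677734375)
lever [ 296  155  114   92 1828] [ 0.5082 -0.0652  0.0929] ((509.9215087890625, -60.05621337890625), (78.46318054199219, 291.3929748535156), 29.13165855407715)
plate [ 286  194   61   39 1158] [0.5019 0.0169 0.0059] ((488.2534484863281, 7.556571960449219), (89.02830505371094, 147.86968994140625), 4.356871604919434)
```

View pics/crop.png

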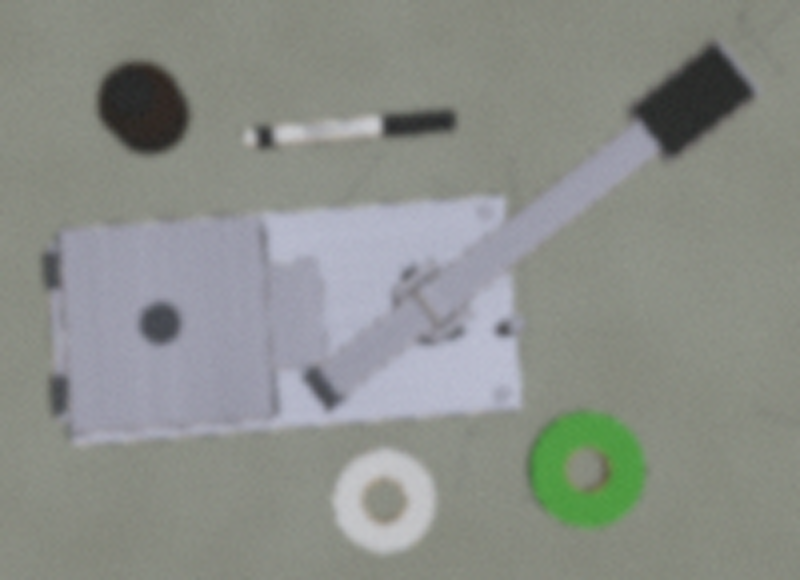

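The crop confirms the plate corners at (503,197) and (521,408). The pivot is at about (432,305), the stop post top at about (505,327), and the tape rolls are clear of the lever.

Run:
```python
from h import *
f=np.load("top0.npz");P=cloud(f["d"],"top")
R=lambda a,b,z:ray(a/4+220-.375,b/4+145-.375,z)[:2]
A=R(503,197,.006);B=R(521,408,.006);C=R(72,440,.006)
print(A,B,C,np.linalg.norm(A-B),np.linalg.norm(B-C))
ey=B-A;ey/=np.linalg.norm(ey);ex=C-B;ex/=np.linalg.norm(ex)
e=ex+np.array([ey[1],-ey[0]]);e/=np.linalg.norm(e);n=np.array([-e[1],e[0]])
print("lifter yaw",np.degrees(np.arctan2(e[1],e[0])))
o1=(A+B)/2+.052*e; o2=C-.065*n-.218*e+0.; 
box=R(158,322,.072)
print("origin",o1,o2,"pivot ray",R(432,302,.072),"stop ray",R(505,327,.086),"from o1",o1-.044*e+.0165*n)
h=R(693,100,.118);o=(o1+o2)/2;print("handle",h,"r",np.linalg.norm(h-o))
w=o-h;print("swivel",np.arctan2(*(w@np.array([n,e]).T)),[round(float(x),3) for x in (w@e,w@n)])
print("final handle",o-.175*e,o-.177*e,"e",e,"n",n)
for k,(a,b) in dict(green=(588,468),white=(384,500),mark=(455,122)).items():print(k,R(a,b,.015))
print("wall profile x at u=393",[P[v,393] for v in (115,125,135,145)],[P[200,u] for u in (440,455,470)])
```

```text
[ 0.5332 -0.0612] [ 0.4055 -0.0703] [0.3884 0.1977] 0.12803571335599398 0.2685467109149015
lifter yaw 93.86484201320069
origin [ 0.4658 -0.0139] [ 0.468  -0.0154] pivot ray [ 0.4659 -0.0139] stop ray [ 0.4511 -0.0534] from o1 [ 0.4523 -0.0589]
handle [ 0.572  -0.1538] r 0.1743466245997127
swivel 0.5794290733856903 [0.146, 0.095]
final handle [ 0.4787 -0.1893] [ 0.4788 -0.1913] e [-0.0674  0.9977] n [-0.9977 -0.0674]
green [ 0.3699 -0.1087]
white [0.3522 0.0125]
mark [ 0.5779 -0.0318]
wall profile x at u=393 [array([ 0.7147, -0.1718,  0.0545]), array([ 0.6959, -0.1752,  0.037 ]), array([ 0.6812, -0.1826,  0.0016]), array([ 0.6554, -0.1817,  0.003 ])] [array([ 0.5179, -0.295 ,  0.0009]), array([ 0.5172, -0.3302,  0.0063]), array([ 0.5125, -0.3486,  0.0501])]
```

Emit:
carry_out:
  deltas:
    - {"linear": [0.1, -0.06, 0], "twist": [0, 0, 0.012]}
    - {"linear": [0.2, -0.11, 0], "twist": [0, 0, 0.024]}
    - {"linear": [0.3, -0.17, 0], "twist": [0, 0, 0.037]}
    - {"linear": [0.4, -0.23, 0], "twist": [0, 0, 0.05]}
    - {"linear": [0.55, -0.31, 0], "twist": [0, 0, 0.065]}
    - {"linear": [0.7, -0.4, 0], "twist": [0, 0, 0.08]}
    - {"linear": [0.85, -0.48, 0], "twist": [0, 0, 0.1]}
    - {"linear": [0.95, -0.54, 0], "twist": [0, 0, 0.115]}
    - {"linear": [1, -0.57, 0], "twist": [0, 0, 0.122]}
    - {"linear": [1, -0.57, 0], "twist": [0, 0, 0.122]}
  fingers: 1
  force: 20

```text
clock: 0.93
tool_pos: [0.3154, -0.4618, 0.2482]
eef_rot: [-3.14, -0.001, 0.071]
force: [0.5, -0.8, 0.2]
finger_gap: -0.0001
finger_force: 0.0
```

Emit:
carry_out:
  deltas:
    - {"linear": [0.1, -0.1, 0], "twist": [0, 0, 0]}
    - {"linear": [0.25, -0.25, 0], "twist": [0, 0, 0]}
    - {"linear": [0.4, -0.4, 0], "twist": [0, 0, 0]}
    - {"linear": [0.6, -0.6, 0], "twist": [0, 0, 0]}
    - {"linear": [0.8, -0.8, 0], "twist": [0, 0, 0]}
    - {"linear": [1, -1, 0], "twist": [0, 0, 0]}
    - {"linear": [1, -1, 0], "twist": [0, 0, 0]}
    - {"linear": [1, -1, 0], "twist": [0, 0, 0]}
    - {"linear": [1, -1, 0], "twist": [0, 0, 0]}
    - {"linear": [1, -1, 0], "twist": [0, 0, 0]}

```text
clock: 1.77
tool_pos: [0.4516, -0.3062, 0.248]
eef_rot: [3.141, 0.001, 0.065]
force: [-1.7, -0.3, -0.3]
finger_gap: -0.0001
finger_force: 0.0
```

Emit:
carry_out:
  deltas:
    - {"linear": [0.1, -0.1, 0], "twist": [0, 0, 0]}
    - {"linear": [0.25, -0.25, 0], "twist": [0, 0, 0]}
    - {"linear": [0.4, -0.4, 0], "twist": [0, 0, 0]}
    - {"linear": [0.6, -0.6, 0], "twist": [0, 0, 0]}
    - {"linear": [0.8, -0.8, 0], "twist": [0, 0, 0]}
    - {"linear": [1, -1, 0], "twist": [0, 0, 0]}
    - {"linear": [1, -1, 0], "twist": [0, 0, 0]}
    - {"linear": [1, -1, 0], "twist": [0, 0, 0]}
    - {"linear": [1, -1, 0], "twist": [0, 0, 0]}
    - {"linear": [1, -1, 0], "twist": [0, 0, 0]}

```text
clock: 2.6
tool_pos: [0.5913, -0.1475, 0.2481]
eef_rot: [3.14, 0.001, 0.064]
force: [0.2, 0.9, 0.7]
finger_gap: 0.0002
finger_force: 0.0
```

Emit:
carry_out:
  deltas:
    - {"linear": [0.12, -0.11, 0], "twist": [0, 0, 0]}
    - {"linear": [0.25, -0.22, 0], "twist": [0, 0, 0]}
    - {"linear": [0.25, -0.22, 0], "twist": [0, 0, 0]}
    - {"linear": [0.25, -0.22, 0.15], "twist": [0, 0, 0]}
    - {"linear": [0.25, -0.22, 0.35], "twist": [0, 0, 0]}
    - {"linear": [0.25, -0.22, 0.55], "twist": [0, 0, 0]}
    - {"linear": [0.25, -0.22, 0.75], "twist": [0, 0, 0]}
    - {"linear": [0.25, -0.22, 0.9], "twist": [0, 0, 0]}
    - {"linear": [0.25, -0.22, 0.97], "twist": [0, 0, 0]}
    - {"linear": [0.25, -0.22, 0.97], "twist": [0, 0, 0]}

```text
clock: 3.43
tool_pos: [0.6256, -0.111, 0.1004]
eef_rot: [-3.141, 0.005, 0.065]
force: [-0.4, -0.1, 0.0]
finger_gap: 0.0003
finger_force: 0.0
```

Run:
```python
from h import *
a,_=grab_frame("top");b,_=grab_frame("side")
c=np.vstack([cv2.resize(a[130:280,220:440],(660,450)),]);s=cv2.resize(b[120:300,220:420],(660,594))
cv2.imwrite("pics/s1.png",s[:,:,::-1]);cv2.imwrite("pics/t1.png",c[:,:,::-1]);print(sense()["tool_pos"],sense()["force"])
```

```text
[ 0.6279 -0.1103  0.1037] [ 0.4902 -0.3928  0.0495]
```

View pics/s1.png

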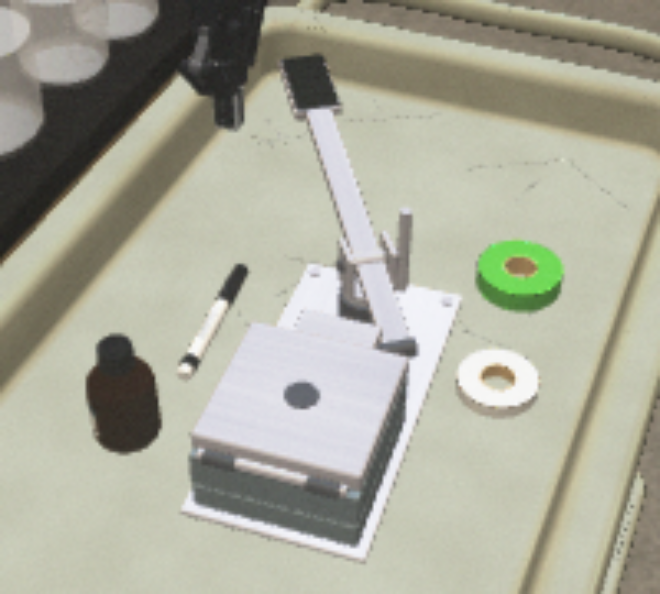

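The side view shows the closed fingertips at about (230,110), clear of the handle at (310,85) and on its -y side. Now I push.

Emit:
carry_out:
  deltas:
    - {"linear": [-0.03, 0.02, 0], "twist": [0, 0, 0]}
    - {"linear": [-0.07, 0.04, 0], "twist": [0, 0, 0]}
    - {"linear": [-0.11, 0.06, 0], "twist": [0, 0, 0]}
    - {"linear": [-0.15, 0.085, 0], "twist": [0, 0, 0]}
    - {"linear": [-0.2, 0.11, 0], "twist": [0, 0, 0]}
    - {"linear": [-0.25, 0.14, 0], "twist": [0, 0, 0]}
    - {"linear": [-0.3, 0.17, 0], "twist": [0, 0, 0]}
    - {"linear": [-0.35, 0.2, 0], "twist": [0, 0, 0]}
    - {"linear": [-0.4, 0.23, 0], "twist": [0, 0, 0]}
    - {"linear": [-0.44, 0.25, 0], "twist": [0, 0, 0]}

```text
clock: 4.37
tool_pos: [0.5634, -0.1519, 0.1028]
eef_rot: [3.141, 0.0, 0.067]
force: [0.5, -0.0, -0.2]
finger_gap: -0.0
finger_force: 0.3
```

Emit:
carry_out:
  deltas:
    - {"linear": [-0.03, 0.02, 0], "twist": [0, 0, 0]}
    - {"linear": [-0.06, 0.035, 0], "twist": [0, 0, 0]}
    - {"linear": [-0.09, 0.05, 0], "twist": [0, 0, 0]}
    - {"linear": [-0.12, 0.07, 0], "twist": [0, 0, 0]}
    - {"linear": [-0.15, 0.09, 0], "twist": [0, 0, 0]}
    - {"linear": [-0.18, 0.11, 0], "twist": [0, 0, 0]}
    - {"linear": [-0.21, 0.13, 0], "twist": [0, 0, 0]}
    - {"linear": [-0.24, 0.15, 0], "twist": [0, 0, 0]}
    - {"linear": [-0.26, 0.17, 0], "twist": [0, 0, 0]}
    - {"linear": [-0.28, 0.18, 0], "twist": [0, 0, 0]}

```text
clock: 5.2
tool_pos: [0.5239, -0.1814, 0.1028]
eef_rot: [3.141, 0.0, 0.067]
force: [0.2, 0.4, -0.2]
finger_gap: 0.0002
finger_force: 0.2
```

```bash
cat > look.py <<'E'
from h import *
import sys
a,d=grab_frame("top");P=cloud(d,"top");v,u=np.indices(d.shape)
m=((u>340)&(u<440)&(v>145)&(v<260)&(a.max(-1)<60)).astype(np.uint8)
n,l,s,c=cv2.connectedComponentsWithStats(m)
o=np.array([.467,-.0145]);e=np.array([-.0674,.9977])
n_=np.array([-e[1],e[0]])
for i in range(1,n):
    if s[i,4]>60:
        z=np.median(P[l==i][:,2]);w=o-ray(*c[i],z)[:2];print(s[i],c[i],P[l==i].mean(0),"swivel",np.arctan2(w@n_,w@e))
b,_=grab_frame("side");t=sys.argv[1]
im=np.hstack([cv2.resize(a[130:280,290:430],None,fx=2.8,fy=2.8),cv2.resize(b[120:270,270:410],None,fx=2.8,fy=2.8)])
cv2.imwrite(f"pics/{t}.png",im[:,:,::-1]);S=sense();print(S["tool_pos"],S["force"],S["clock"])
E
python3 look.py p1
```

```text
[ 395  146   45   69 2014] [420.5894 183.3486] [ 0.5069 -0.1473  0.3278] swivel 0.23945959345826445
[ 0.5237 -0.1814  0.1028] [-0.3924 -1.2858 -0.1916] 5.3
```

View pics/p1.png

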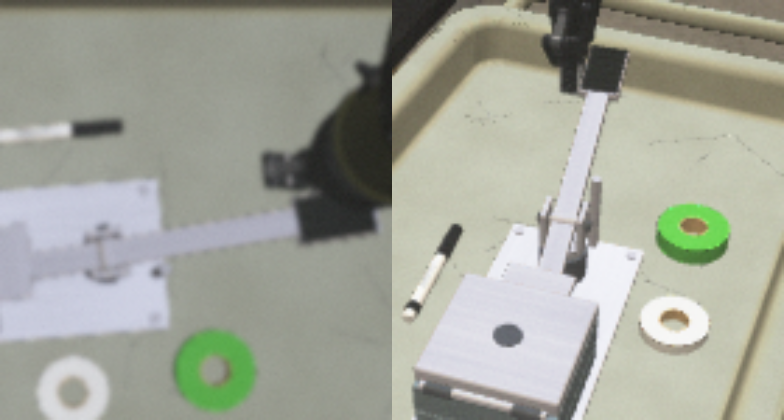

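The lever is nearly straight, with the stop post still a little clear of the bar at about (157,270). I creep on until the force rises.

Emit:
carry_out:
  deltas:
    - {"linear": [-0.01, 0, 0], "twist": [0, 0, 0]}
    - {"linear": [-0.02, 0, 0], "twist": [0, 0, 0]}
    - {"linear": [-0.03, 0, 0], "twist": [0, 0, 0]}
    - {"linear": [-0.04, 0, 0], "twist": [0, 0, 0]}
    - {"linear": [-0.05, 0, 0], "twist": [0, 0, 0]}
    - {"linear": [-0.055, 0, 0], "twist": [0, 0, 0]}
    - {"linear": [-0.06, 0, 0], "twist": [0, 0, 0]}
    - {"linear": [-0.065, 0, 0], "twist": [0, 0, 0]}
    - {"linear": [-0.07, 0, 0], "twist": [0, 0, 0]}
    - {"linear": [-0.07, 0, 0], "twist": [0, 0, 0]}

```text
clock: 6.13
tool_pos: [0.5137, -0.1814, 0.1028]
eef_rot: [-3.142, 0.0, 0.067]
force: [0.2, -0.8, -0.4]
finger_gap: -0.0003
finger_force: 0.1
```

Emit:
carry_out:
  deltas:
    - {"linear": [-0.003, 0, 0], "twist": [0, 0, 0]}
    - {"linear": [-0.006, 0, 0], "twist": [0, 0, 0]}
    - {"linear": [-0.009, 0, 0], "twist": [0, 0, 0]}
    - {"linear": [-0.012, 0, 0], "twist": [0, 0, 0]}
    - {"linear": [-0.015, 0, 0], "twist": [0, 0, 0]}
    - {"linear": [-0.018, 0, 0], "twist": [0, 0, 0]}
    - {"linear": [-0.02, 0, 0], "twist": [0, 0, 0]}
    - {"linear": [-0.02, 0, 0], "twist": [0, 0, 0]}
    - {"linear": [-0.02, 0, 0], "twist": [0, 0, 0]}
    - {"linear": [-0.02, 0, 0], "twist": [0, 0, 0]}

```text
clock: 6.97
tool_pos: [0.5107, -0.1816, 0.1027]
eef_rot: [-3.141, 0.0, 0.067]
force: [1.1, 0.3, -0.1]
finger_gap: -0.0001
finger_force: 0.1
```

Emit:
carry_out:
  deltas:
    - {"linear": [-0.003, 0, 0], "twist": [0, 0, 0]}
    - {"linear": [-0.006, 0, 0], "twist": [0, 0, 0]}
    - {"linear": [-0.009, 0, 0], "twist": [0, 0, 0]}
    - {"linear": [-0.012, 0, 0], "twist": [0, 0, 0]}
    - {"linear": [-0.015, 0, 0], "twist": [0, 0, 0]}
    - {"linear": [-0.018, 0, 0], "twist": [0, 0, 0]}
    - {"linear": [-0.02, 0, 0], "twist": [0, 0, 0]}
    - {"linear": [-0.02, 0, 0], "twist": [0, 0, 0]}
    - {"linear": [-0.02, 0, 0], "twist": [0, 0, 0]}
    - {"linear": [-0.02, 0, 0], "twist": [0, 0, 0]}

```text
clock: 7.8
tool_pos: [0.5096, -0.1817, 0.1032]
eef_rot: [3.141, -0.003, 0.068]
force: [6.0, 0.4, -1.9]
finger_gap: -0.0001
finger_force: 3.1
```

```bash
python3 look.py p2
```

```text
[ 396  146   44   75 2024] [421.541  190.0766] [ 0.4953 -0.1468  0.3334] swivel 0.16014053575235038
[ 0.5096 -0.1817  0.1031] [ 6.6894 -0.4985 -3.3424] 7.9
```

View pics/p2.png

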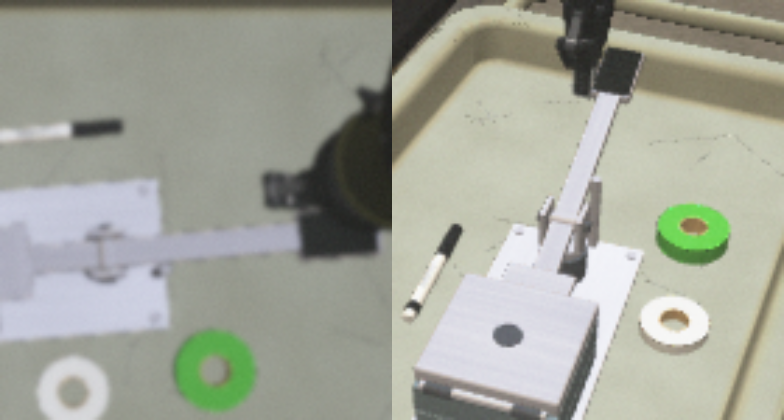

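The force has reached 6 N, the bar lies along the plate axis and it touches the post at (157,270). I back off, raise the tool and move over the handle.

Emit:
carry_out:
  deltas:
    - {"linear": [0.06, 0, 0], "twist": [0, 0, 0]}
    - {"linear": [0.12, 0, 0], "twist": [0, 0, 0]}
    - {"linear": [0.12, 0, -0.1], "twist": [0, 0, 0]}
    - {"linear": [0.12, 0, -0.25], "twist": [0, 0, 0]}
    - {"linear": [0.12, 0, -0.4], "twist": [0, 0, 0]}
    - {"linear": [0.12, 0, -0.42], "twist": [0, 0, 0]}
    - {"linear": [0, 0.036, -0.42], "twist": [0, 0, 0]}
    - {"linear": [-0.1, 0.036, -0.42], "twist": [0, 0, 0]}
    - {"linear": [-0.19, 0.036, -0.42], "twist": [0, 0, 0]}
    - {"linear": [-0.19, 0.036, -0.42], "twist": [0, 0, 0]}

```text
clock: 8.73
tool_pos: [0.4769, -0.1896, 0.1653]
eef_rot: [-3.141, 0.004, 0.066]
force: [-1.2, -0.0, 0.4]
finger_gap: 0.0002
finger_force: 0.0
```

```bash
python3 look.py p3
```

```text
[400 182  40  46 974] [426.5339 207.3296] [ 0.4707 -0.1563  0.3318] swivel -0.043752662732577975
[ 0.4799 -0.1892  0.1657] [-0.0563  0.7521 -0.3977] 8.8333
```

View pics/p3.png

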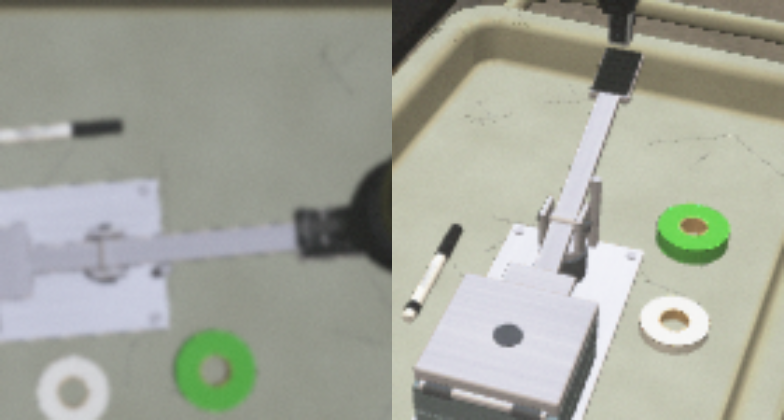

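The lever has stayed at its stop, with the bar on the plate axis, and the fingertips are above the handle. Now I press down.

Emit:
carry_out:
  deltas:
    - {"linear": [0, 0, 0.05], "twist": [0, 0, 0]}
    - {"linear": [0, 0, 0.1], "twist": [0, 0, 0]}
    - {"linear": [0, 0, 0.15], "twist": [0, 0, 0]}
    - {"linear": [0, 0, 0.19], "twist": [0, 0, 0]}
    - {"linear": [0, 0, 0.23], "twist": [0, 0, 0]}
    - {"linear": [0, 0, 0.27], "twist": [0, 0, 0]}
    - {"linear": [0, 0, 0.31], "twist": [0, 0, 0]}
    - {"linear": [0, 0, 0.35], "twist": [0, 0, 0]}
    - {"linear": [0, 0, 0.38], "twist": [0, 0, 0]}
    - {"linear": [0, 0, 0.4], "twist": [0, 0, 0]}

```text
clock: 9.67
tool_pos: [0.4799, -0.1893, 0.1054]
eef_rot: [3.141, -0.0, 0.067]
force: [0.8, -1.5, 3.4]
finger_gap: 0.0001
finger_force: 1.7
```

Emit:
carry_out:
  deltas:
    - {"linear": [0, 0, 0.03], "twist": [0, 0, 0]}
    - {"linear": [0, 0, 0.06], "twist": [0, 0, 0]}
    - {"linear": [0, 0, 0.09], "twist": [0, 0, 0]}
    - {"linear": [0, 0, 0.12], "twist": [0, 0, 0]}
    - {"linear": [0, 0, 0.15], "twist": [0, 0, 0]}
    - {"linear": [0, 0, 0.18], "twist": [0, 0, 0]}
    - {"linear": [0, 0, 0.21], "twist": [0, 0, 0]}
    - {"linear": [0, 0, 0.24], "twist": [0, 0, 0]}
    - {"linear": [0, 0, 0.27], "twist": [0, 0, 0]}
    - {"linear": [0, 0, 0.28], "twist": [0, 0, 0]}

```text
clock: 10.5
tool_pos: [0.4796, -0.1885, 0.063]
eef_rot: [-3.141, 0.001, 0.068]
force: [1.0, -0.9, 5.0]
finger_gap: -0.0001
finger_force: 2.0
```

Now 15 mm more, slowly.

Emit:
carry_out:
  deltas:
    - {"linear": [0, 0, 0.015], "twist": [0, 0, 0]}
    - {"linear": [0, 0, 0.03], "twist": [0, 0, 0]}
    - {"linear": [0, 0, 0.045], "twist": [0, 0, 0]}
    - {"linear": [0, 0, 0.06], "twist": [0, 0, 0]}
    - {"linear": [0, 0, 0.07], "twist": [0, 0, 0]}
    - {"linear": [0, 0, 0.08], "twist": [0, 0, 0]}
    - {"linear": [0, 0, 0.09], "twist": [0, 0, 0]}
    - {"linear": [0, 0, 0.1], "twist": [0, 0, 0]}
    - {"linear": [0, 0, 0.1], "twist": [0, 0, 0]}
    - {"linear": [0, 0, 0.1], "twist": [0, 0, 0]}

```text
clock: 11.33
tool_pos: [0.4797, -0.1892, 0.0487]
eef_rot: [3.142, 0.0, 0.067]
force: [-0.0, 0.9, 2.4]
finger_gap: -0.0001
finger_force: 1.5
```

Emit:
carry_out:
  deltas:
    - {"linear": [0, 0, 0.004], "twist": [0, 0, 0]}
    - {"linear": [0, 0, 0.008], "twist": [0, 0, 0]}
    - {"linear": [0, 0, 0.012], "twist": [0, 0, 0]}
    - {"linear": [0, 0, 0.016], "twist": [0, 0, 0]}
    - {"linear": [0, 0, 0.02], "twist": [0, 0, 0]}
    - {"linear": [0, 0, 0.022], "twist": [0, 0, 0]}
    - {"linear": [0, 0, 0.025], "twist": [0, 0, 0]}
    - {"linear": [0, 0, 0.027], "twist": [0, 0, 0]}
    - {"linear": [0, 0, 0.027], "twist": [0, 0, 0]}
    - {"linear": [0, 0, 0.027], "twist": [0, 0, 0]}

```text
clock: 12.17
tool_pos: [0.4798, -0.1892, 0.0447]
eef_rot: [-3.142, -0.0, 0.067]
force: [0.1, 1.1, 3.4]
finger_gap: 0.0001
finger_force: 1.7
```

Emit:
carry_out:
  deltas:
    - {"linear": [0, 0, 0.003], "twist": [0, 0, 0]}
    - {"linear": [0, 0, 0.006], "twist": [0, 0, 0]}
    - {"linear": [0, 0, 0.009], "twist": [0, 0, 0]}
    - {"linear": [0, 0, 0.012], "twist": [0, 0, 0]}
    - {"linear": [0, 0, 0.015], "twist": [0, 0, 0]}
    - {"linear": [0, 0, 0.017], "twist": [0, 0, 0]}
    - {"linear": [0, 0, 0.02], "twist": [0, 0, 0]}
    - {"linear": [0, 0, 0.02], "twist": [0, 0, 0]}
    - {"linear": [0, 0, 0.02], "twist": [0, 0, 0]}
    - {"linear": [0, 0, 0.02], "twist": [0, 0, 0]}

```text
clock: 13.0
tool_pos: [0.4801, -0.1891, 0.0422]
eef_rot: [3.141, -0.001, 0.067]
force: [-0.8, 3.2, 10.1]
finger_gap: -0.0002
finger_force: 4.5
```

```bash
python3 look.py p4
```

```text
[ 392  166   48   75 1836] [422.116  206.2985] [ 0.4716 -0.1456  0.3395] swivel -0.054605160519306306
[ 0.4801 -0.189   0.0422] [-0.4837  2.2891  9.7663] 13.1
```

View pics/p4.png

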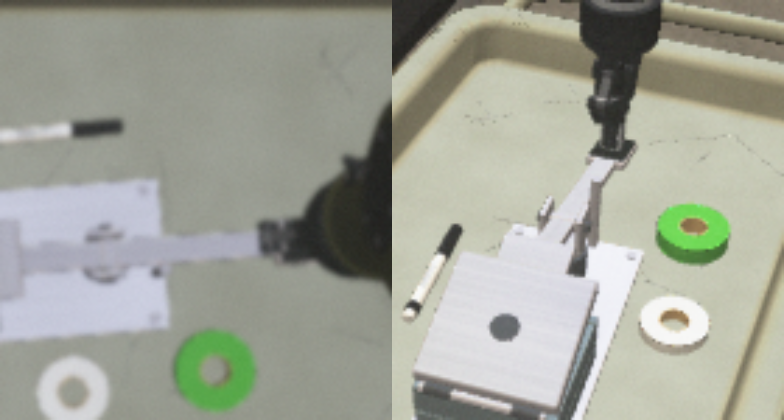

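The lid is tilted open and the bar is against its post. The press force has risen to 10 N at the expected end height, which is the hard stop, and nothing else has moved. I hand it in while holding.

```bash
python3 -c "
from workcell import *
print(finish_job())"
```

```text
the job is handed in; nothing more can be done
None
```

I pushed the lever to its stop post and pressed the handle down to its hard stop; the job was handed in with the closed fingertips holding it at about 10 N and the lid open, at 13 of the 43 s.

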